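# Counter-hold the bolt head behind the bracket of a running nutrunner

## Robot

A 7-joint arm with a two-finger parallel gripper is mounted at the origin on the work surface. World frame = base frame: x ahead of the robot, y to its left, z up, the work surface at z = 0. Lengths are in m, angles in rad, forces in N, time in s.
With the tool pointing down it reaches from about 0.4 to 0.85 m from the base axis. Payload 10.4 kg.
Tool frame: the origin (TCP) lies midway between the tips of the shut fingers; the grasp point (between the pads) lies 19 mm behind it; z points along the fingers, y is the direction in which the jaws open and shut (so a half turn about z gives the same grasp; the last joint's range is limited). The gripper opens to 85 mm and grips with 20 to 120 N. Pads are 22 mm wide; open, the fingers measure 114 mm over their backs; the gripper's body (76 mm by 85 mm) begins 54 mm behind the grasp point. The pads swing forward as they close: fully open they stand 13 mm farther back than shut.
Start: joints at [1.264, 0.332, -0.065, 1.46, 0.022, 1.35, -0.088], TCP at [0.175, -0.6, 0.231] pointing down, gripper open.
Joint ranges: [-2.6, 2.6], [-0.5, 2.12], [-1.47, 1.34], [0.16, 2.42], [-1.27, 4.41], [0.06, 2.06], [-2.6, 2.6]. Speed limits (rad/s): [2.22, 2.22, 2.79, 2.79, 3.14, 3.14, 3.14].

## Interface

Orientations are given as a unit quaternion [x, y, z, w].
In Python, from workcell import manip, camera, camera_info, workorder, nets gives the robot as it stands.
- The arm moves only by the tool apply_moves, never from a script. Its argument "commands" is a list of rows, each a list of 5 numbers: the shift along the tool's x, y, z in m, then the turn about the tool's z in degrees, then the gripper command: -1 is fully open, 1 is shut, values between are in proportion. A call has 1 to 5 rows; each row shifts and turns the pose as measured when the row begins, along the tool's axes as they then stand; what a row does not reach is not made up. A row lasts 1/12 s, in which the tool goes at most 41.7 mm and 7.16 degrees, less where a joint would pass 70% of its speed; a pose out of reach is approached as far as the arm can. A call is refused whole if a number of a shift passes 0.0417 or a number of a turn 7.16, either way. A call with a gripper value outside its range is refused whole. The fingers move at their own pace and stop on an object; "squeeze" is the grip in N (left out, the last holds). Time passes only in rows, so rows that do not move let the fingers close. It gives the time, the measured TCP pose, the force and the opening at its end, in the units of the state.
- manip.get_obs(): the state, without advancing time (a new reading comes with each control period).
- camera(name): name is "scene" or "top" or "wrist"; returns (picture, depth): 480x640x3 uint8, red, green, blue; 480x640 float32, m along the optical axis (not along the pixel's ray), 0 where there is no reading.
- camera_info(name): a dict with "camera_matrix" (3x3 intrinsics, pixels), "xyz" and "rotation" of the camera in the world; the wrist camera has in their place "T_tool_cam" (4x4, takes a point from camera to tool coordinates, whose origin is the TCP and whose axes are the flange's). Camera axes: x right, y down, z forward; pixel columns grow to the right and rows downward; lengths in m; the calibration is good to about 2 mm. The wrist camera is an equidistant fisheye: a pixel r from the principal point sees the ray r / f radians off the axis. A picture is of the moment at which its call begins: read the wrist's pose just before it. camera_info takes no time and is no camera call.
- workorder.hand_in(): hands the job in, once; it reports no verdict.
Trained networks look in the newest picture that a camera, given by its name, has taken for a name from the list of things; names that differ only in an ending like _2 or _b are one class to them, and where a whole thing is asked for, a point or a joint stands for the part that bears it (a point fixed in the world has none). Each returns a list of dicts, best first, with "conf" (0 to 1); they miss things now and then, are a little off and sometimes report something else, mostly with a low value. They report only what shows in the picture. A call takes as long as a camera call. They do not tell look-alikes from the thing itself.
- nets.look_for(camera, thing): "rect" ([left, top, width, height] in pixels, round what is visible of it).
- nets.place_of(camera, thing): "xy" ([column, row] in pixels: a listed point, or the origin of a listed thing).
The state is a dict: "clock": time; "joint_pos": joint angles; "joint_velocities": joint speeds; "tau": joint torques, N m; "position": TCP position; "ee_rot": TCP orientation; "ft_force": force on the tool from outside, world axes, zero at the start; "torque": the same for the moment, N m; "grip_width": opening from 0.0 (shut) to 1.0 (fully open).
Only numpy, scipy, OpenCV 4.12 (cv2) and the standard library are available. Lean on these libraries where they do the work, as an engineer would, in place of code of your own. Each camera call takes 0.05 s, during which the arm holds its last target. There are 200 camera calls.

## Task

The nutrunner on the bolting jig is running and slowly drags the bolt round with its nut. Turn its speed lever on the control box back to slow running (40 degrees, the broad mark on its quadrant), then reach down into the gap behind the jig's bracket, grip the hidden hexagonal bolt head between the fingers and hold it from turning. Finish while still gripping the head firmly so that it stands still, with the lever left at 40 degrees and the loose things on the bench left where they are.

Things in the scene. Friction and masses are not known exactly. Their poses are not given: they have to be found in the camera images.
- lever (a joint): speed lever of the control box, hinge on a vertical axis, in rad: 0 at one stop, 1.40 (80 degrees) at the other, growing counterclockwise seen from above; 40 degrees is 0.698. It starts beyond 40 degrees, between 1.0 and 1.35, and stays where it is left; moving it at the handle takes about 4 N. The quadrant has a mark every 10 degrees, the broad long one at 40.
- lever_grip (a point): point on the axis of the lever's upright round black handle, 110 mm from the pivot; the handle is 18 mm across, 45 mm high, and this point is 25 mm above its foot (20 mm below its top), 124 mm above the table; the flat lever arm (14 mm wide, 8 mm thick) runs from the handle's foot to the pivot
- lever_pivot (a point): point on the lever's vertical pivot axis, 99 mm above the table, level with the foot of the handle
- control: control box, fixed to the table: grey, 130 x 130 mm, 80 mm high, with a round hub and the lever on top; origin on the table under the lever's pivot. With the lever at 40 degrees the arm points along this body's -x.
- jig: bolting jig, fixed; origin on the table under the bolt head's centre, x along the bolt from bracket to gap. Base 12 mm thick, 130 wide, x -230 to +60 mm. Steel bracket, 110 wide: x -28 to -14 mm, top at 115 mm. Backing plate, 110 wide: x +36 to +46 mm, top at 97 mm. The 50 mm gap between is open above and at both sides. Nut, socket and nutrunner: x -28 to -197 mm, top at 115 mm.
- head: dark steel hexagonal bolt head in the gap, 36 mm across flats, 41.6 mm across corners, 20 mm thick (along x), against the bracket's rear face over a 4 mm washer; origin at the centre of the head, 85 mm above the table; x along the bolt, away from the bracket; two opposite flats face its +y and -y, so fingers close along its y. It turns with the bolt.
- bolt (a joint): turn of the bolt and its head about the jig's x axis, in rad; 0 when two flats stand upright (head's y level). It starts between -0.3 and 0 and, until held, creeps towards + at about 0.016 rad/s all the time (torque about 0.2 N m, whatever the lever); it turns stiffly, as in thick grease (12 N m per rad/s), so the grip may need a second or two to settle.
- spanner: loose bystander: a flat spanner lying down, about 210 mm long, 10 mm high; origin under its middle
- spray: loose bystander: upright grey can, 60 mm across, 150 mm high; origin under its centre
- collar: loose bystander: steel ring lying flat, 60 mm across, 30 mm high; origin under its centre
- tray: loose bystander: blue open tray with one divider, 120 x 160 mm, 35 mm high; origin under its centre
- shackle: loose bystander: steel bow shackle lying flat, about 85 x 75 mm, 20 mm high; origin under its middle
- mug: loose bystander: white mug, 80 mm across, 90 mm high, handle at its +y; origin under its centre
- spool: loose bystander: aluminium spool standing on its flange, 60 mm across, 40 mm high; origin under its centre
There are look-alikes about, which are no part of the job. Leave any red look-alike of the control alone.

How it is judged:
By the outcome, as a careful person would: the job done as asked, in the order asked, and still so for the second after the job is handed in, while the arm keeps its last pose, push and grip.
It also fails if it takes over 45 s, if anything falls off the work surface, if the arm or the gripper's body presses on something with over 40 N, if the wrist force passes 120 N, or if a joint passes its speed limit or range.

## Working session

There is one attempt and no reset: what is moved stays moved. The work goes in short steps, Python scripts to look and compute and a tool call to move; the robot and the scene stay as the last step left them, time stands still between calls to the robot, and variables do not carry over. Pictures are saved under pics/ and viewed, about 8 in all and at most 12, crops included, and the job is handed in when it is done.

Besides the shell and the picture viewer there is one more tool, called after "Request:" as name(argument=value, ...) on one line, values as JSON. apply_moves: Moves the arm, as the interface text tells. Its arguments: {"type":"object","properties":{"commands":{"type":"array","items":{"type":"array","items":{"type":"number"}}},"squeeze":{"type":"number"}},"required":["commands"]}

```bash
mkdir -p pics; cat > h.py <<'E'
import numpy as np, cv2
from workcell import manip, camera, camera_info, workorder, nets
from scipy.spatial.transform import Rotation as R
def w(cam,d,u,v):
    i=camera_info(cam);K=np.array(i["camera_matrix"]);Rm=np.array(i["rotation"])
    if Rm.shape!=(3,3): Rm=R.from_quat(Rm.ravel()).as_matrix()
    u=np.asarray(u,float);v=np.asarray(v,float);d=np.asarray(d,float)
    p=np.stack([(u-K[0,2])/K[0,0]*d,(v-K[1,2])/K[1,1]*d,d],-1)
    return p@Rm.T+np.array(i["xyz"])
def st():
    o=manip.get_obs(); print("t",round(o["clock"],2),"p",np.round(o["position"],4),"e",np.round(R.from_quat(o["ee_rot"]).as_matrix(),3).tolist(),"f",np.round(o["ft_force"],1),"g",round(o["grip_width"],3)); return o
E
cat > a.py <<'E'
from h import *
o=st()
for c in("scene","top"):
    p,d=camera(c);cv2.imwrite(f"pics/{c}0.png",p[:,:,::-1]);np.save(f"{c}_d.npy",d);np.save(f"{c}_p.npy",p)
    i=camera_info(c);print(c,np.round(i["xyz"],3).tolist(),np.round(i["camera_matrix"],1).tolist())
    for t in("lever_grip","lever_pivot","control","jig","head"):
        for r in nets.place_of(c,t)[:3]:
            u,v=r["xy"];dd=d[int(np.clip(v,0,479)),int(np.clip(u,0,639))];print(t,round(r["conf"],2),round(u),round(v),np.round(w(c,dd,u,v),3))
E
python3 a.py
```

```text
t 0.0 p [ 0.1749 -0.5997  0.2305] e [[0.96, 0.28, -0.0], [0.28, -0.96, 0.001], [-0.0, -0.001, -1.0]] f [ 0.3 -0.2  0.3] g 1.0
scene [1.477, -0.539, 0.905] [[526.9, 0.0, 310.2], [0.0, 526.9, 236.9], [0.0, 0.0, 1.0]]
lever_grip 0.77 352 164 [0.166 0.318 0.121]
lever_grip 0.7 248 324 [ 0.629 -0.243  0.046]
lever_grip 0.7 455 250 [0.576 0.43  0.   ]
lever_pivot 0.89 388 244 [0.578 0.176 0.106]
lever_pivot 0.66 343 188 [0.256 0.232 0.099]
control 0.86 346 210 [0.325 0.202 0.063]
jig 0.85 250 324 [ 0.625 -0.237  0.038]
jig 0.53 389 245 [0.582 0.179 0.104]
jig 0.39 167 319 [ 0.484 -0.399  0.006]
head 0.73 245 297 [ 1.477 -0.539  0.905]
top [0.25, 0.009, 1.348] [[556.4, 0.0, 329.3], [0.0, 556.4, 238.3], [0.0, 0.0, 1.0]]
lever_grip 0.83 248 239 [0.459 0.157 0.137]
lever_grip 0.81 165 380 [0.156 0.319 0.142]
lever_pivot 0.92 241 196 [0.564 0.18  0.114]
lever_pivot 0.72 206 341 [0.238 0.243 0.109]
lever_pivot 0.36 478 250 [ 0.459 -0.38   0.04 ]
control 0.97 215 342 [0.237 0.226 0.094]
control 0.75 246 206 [0.548 0.171 0.083]
jig 0.76 414 204 [ 0.554 -0.216  0.11 ]
head 0.44 415 195 [ 0.578 -0.221  0.1  ]
```

View pics/scene0.png

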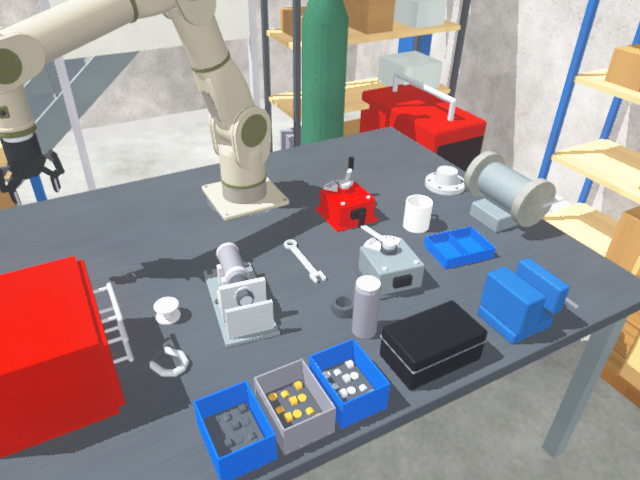

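View pics/top0.png

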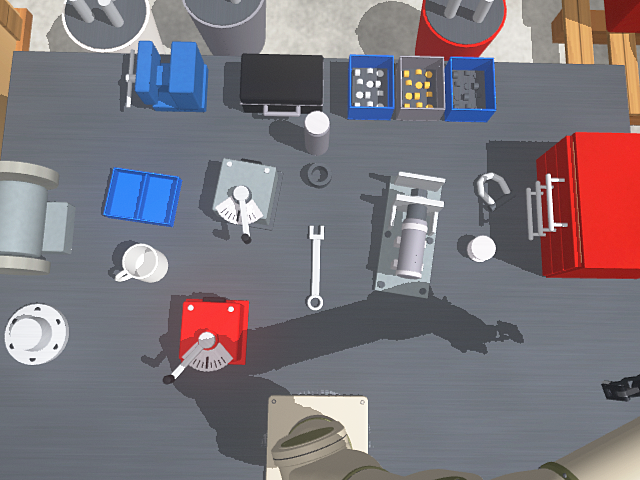

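The top view shows the grey control box, with its pivot near (241,196) and handle near (247,239). The red look-alike is at (206,341). The grey one fits the description, so I'll use that and leave the red alone. The jig's bracket is near (417,198) and its backing plate near (418,178). Next I'll fit poses and confirm them in an enlarged crop.

```bash
cat > b.py <<'E'
from h import *
d=np.load("top_d.npy");p=np.load("top_p.npy")
v,u=np.mgrid[0:480,0:640];P=w("top",d,u,v)
def sel(u0,u1,v0,v1,z0,z1):
    m=(u>=u0)&(u<u1)&(v>=v0)&(v<v1)&(P[...,2]>z0)&(P[...,2]<z1)&(d>0);return P[m]
def rect(n,q):
    r=cv2.minAreaRect((q[:,:2]*1000).astype(np.float32));print(n,len(q),"zmed",round(np.median(q[:,2]),4),r)
rect("table",sel(280,300,200,280,-.05,.05))
rect("box",sel(205,290,145,240,.072,.088))
rect("bracket",sel(375,455,185,212,.108,.122))
rect("plate",sel(375,455,165,190,.09,.104))
rect("base",sel(360,455,165,300,.006,.018))
q=sel(225,260,205,250,.125,.16);print("handle",len(q),q.mean(0),q.min(0),q.max(0))
q=sel(225,260,180,210,.102,.125);print("hub",len(q),q.mean(0),q.min(0),q.max(0))
a=cv2.resize(p[150:260,200:290],None,fx=4.4,fy=4.4,interpolation=cv2.INTER_CUBIC)
b=cv2.resize(p[160:270,370:460],None,fx=4.4,fy=4.4,interpolation=cv2.INTER_CUBIC)
cv2.imwrite("pics/crop.png",np.hstack([a,b])[:,:,::-1])
E
python3 b.py
```

```text
table 1596 zmed -0.0004 ((486.1388244628906, 73.09232330322266), (198.4928436279297, 47.601070404052734), 1.3201172351837158)
box 2805 zmed 0.0801 ((580.4232177734375, 180.7924041748047), (130.81439208984375, 153.53225708007812), 80.94290924072266)
bracket 343 zmed 0.1145 ((560.0372924804688, -227.60317993164062), (105.32230377197266, 47.474449157714844), 62.447261810302734)
plate 232 zmed 0.0966 ((608.6781616210938, -234.90670776367188), (109.88268280029297, 39.200557708740234), 81.95469665527344)
base 2896 zmed 0.0119 ((511.1761169433594, -218.41583251953125), (336.7742919921875, 234.56936645507812), 0.853860080242157)
handle 59 [0.46231293 0.16295402 0.14135755] [0.45472766 0.15465222 0.12595929] [0.47099635 0.17174009 0.14956889]
hub 246 [0.56544169 0.18068195 0.10794722] [0.53373191 0.16487909 0.10298632] [0.58850047 0.19959405 0.11471809]
```

View pics/crop.png

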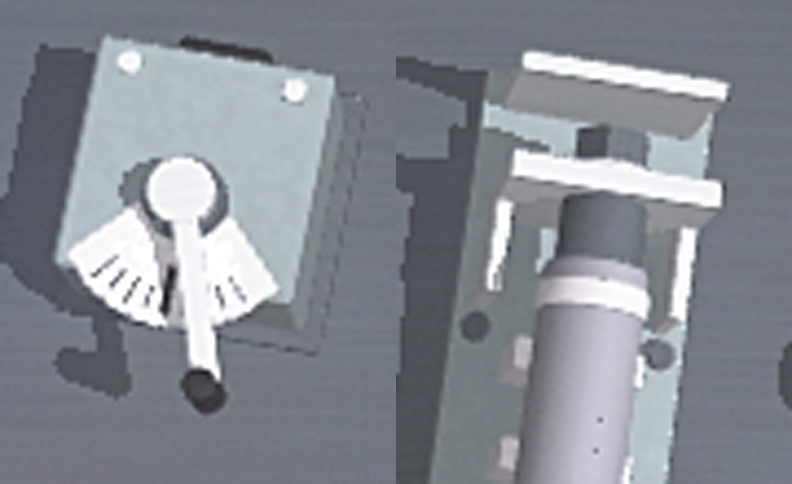

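The crop shows the grey box with its broad mark at crop (170,288). The lever lies to the right of it (counterclockwise), pointing to about (205,390), which agrees with a start beyond 40°. The head is just visible between bracket and plate at crop (612,145).

```bash
cat > c.py <<'E'
from h import *
p=np.load("top_p.npy");i=camera_info("top")
C=np.array(i["xyz"])
def pl(u,v,z):
    r=w("top",np.ones(np.shape(u)),u,v)-C; return C+r*((z-C[2])/r[...,2])[...,None]
g=p.astype(int)
def whites(u0,u1,v0,v1,z,thr=215):
    m=np.zeros((480,640),np.uint8);m[v0:v1,u0:u1]=(g[v0:v1,u0:u1].min(-1)>thr)
    n,l,s,c=cv2.connectedComponentsWithStats(m);k=1+s[1:,4].argmax();v,u=np.where(l==k)
    q=pl(u,v,z)[:,:2]*1000;r=cv2.minAreaRect(q.astype(np.float32));print(u.min(),u.max(),v.min(),v.max(),len(u),r);return q
for n,a in(("bracket",(390,450,192,208,.115)),("plate",(390,450,168,188,.097))):
    print(n);whites(*a)
cr=lambda x,y:(200+x/4.4,150+y/4.4)
for n,(x,y),z in(("hub",(181,190),.112),("hub",(181,190),.103),("b1",(105,38),.08),("b2",(335,75),.08),("b3",(55,262),.08),("m_in",(173,265),.085),("m_out",(165,312),.085),("handletop",(205,390),.144),("handletop",(207,397),.144)):
    print(n,z,np.round(pl(*map(np.array,cr(x,y)),np.array(z)),4))
for u,v in((397,194.5),(443.6,201.6),(396.3,175.5-3.6),(445,179.5)):pass
E
python3 c.py
```

```text
bracket
397 443 194 206 274 ((562.3690185546875, -228.6244659423828), (108.10318756103516, 15.561727523803711), 81.40042114257812)
plate
399 444 172 181 165 ((622.5363159179688, -236.37757873535156), (107.20977020263672, 8.615314483642578), 81.90612030029297)
hub 0.112 [0.5702 0.1802 0.112 ]
hub 0.103 [0.5726 0.1815 0.103 ]
b1 0.08 [0.6617 0.2287 0.08  ]
b2 0.08 [0.6437 0.1049 0.08  ]
b3 0.08 [0.5381 0.2493 0.08  ]
m_in 0.085 [0.5365 0.1865 0.085 ]
m_out 0.085 [0.5112 0.1897 0.085 ]
handletop 0.144 [0.4597 0.1598 0.144 ]
handletop 0.144 [0.4562 0.1586 0.144 ]
```

Request:
apply_moves(commands=[[0.04,0,0,0,-1],[0.04,0,0,0,-1],[0.04,0,0,0,-1],[0.04,-0.01,0,0,-1],[0.035,-0.02,0,0,-1]])

```text
clock: 1.02
position: [0.3486, -0.5228, 0.2303]
ee_rot: [0.991, 0.131, -0.003, 0.002]
ft_force: [0.6, 0.0, -0.2]
grip_width: 1.004
```

Request:
apply_moves(commands=[[0.019,-0.036,0,0,-1],[0.019,-0.036,0,0,-1],[0.019,-0.036,0,0,-1],[0.019,-0.036,0,0,-1],[0.019,-0.036,0,0,-1]])

```text
clock: 1.43
position: [0.3987, -0.3196, 0.2278]
ee_rot: [0.991, 0.133, -0.002, 0.001]
ft_force: [0.7, -0.5, -0.0]
grip_width: 1.002
```

Request:
apply_moves(commands=[[0.019,-0.036,0,0,-1],[0.019,-0.036,0,0,-1],[0.019,-0.036,0,0,-1],[0.019,-0.036,0,0,-1],[0.019,-0.036,0,0,-1]])

```text
clock: 1.85
position: [0.4418, -0.1159, 0.2279]
ee_rot: [0.991, 0.133, -0.001, 0.003]
ft_force: [1.5, 0.1, -0.5]
grip_width: 0.999
```

Request:
apply_moves(commands=[[0.016,-0.037,0,0,-1],[0.016,-0.037,0,0,-1],[0.016,-0.037,0,5,-1],[0.01,-0.037,0,0,-1]])

```text
clock: 2.18
position: [0.4619, 0.0483, 0.2282]
ee_rot: [0.996, 0.088, 0.001, 0.005]
ft_force: [1.9, -0.5, -1.2]
grip_width: 0.997
```

Request:
apply_moves(commands=[[0.006,-0.036,0,0,-1],[0.006,-0.037,0,0,-1],[0.005,-0.037,0,0,-1],[0,0,0,0,-1]])

```text
clock: 2.52
position: [0.4574, 0.1734, 0.2289]
ee_rot: [0.996, 0.092, 0.003, 0.003]
ft_force: [-1.7, 0.5, -0.2]
grip_width: 1.003
```

```bash
cat > d.py <<'E'
from h import *
import sys
o=st();p,d=camera("wrist");cv2.imwrite(f"pics/{sys.argv[1]}.png",p[:,:,::-1])
i=camera_info("wrist");T=np.array(i["T_tool_cam"]);K=np.array(i["camera_matrix"]);Rt=R.from_quat(o["ee_rot"]).as_matrix()
def ray(u,v):
    x=(u-K[0,2])/K[0,0];y=(v-K[1,2])/K[1,1];r=np.hypot(x,y);return np.array([np.sin(r)*x/r,np.sin(r)*y/r,np.cos(r)])
def atz(u,v,z):
    a=Rt@T[:3,:3]@ray(u,v);c=Rt@T[:3,3]+o["position"];return c+a*(z-c[2])/a[2]
if len(sys.argv)>2:
  for t,z in(("lever_grip",.124),("lever_pivot",.099),("control",0),("head",.085),("jig",0)):
    for r in nets.place_of("wrist",t)[:2]: print(t,round(r["conf"],2),np.round(r["xy"]),np.round(atz(*r["xy"],z),4))
E
python3 d.py w1 1
```

```text
t 2.52 p [0.4574 0.1734 0.2289] e [[0.983, 0.182, 0.007], [0.183, -0.983, -0.006], [0.006, 0.007, -1.0]] f [-1.7  0.5 -0.2] g 1.003
lever_grip 0.97 [157. 461.] [0.1599 0.3147 0.124 ]
lever_grip 0.65 [338. 229.] [0.4641 0.1663 0.124 ]
lever_pivot 0.88 [218. 414.] [0.2416 0.2473 0.099 ]
lever_pivot 0.56 [340.  74.] [0.5718 0.1844 0.099 ]
control 0.81 [238. 362.] [0.2381 0.2445 0.    ]
control 0.63 [336.  92.] [0.5678 0.1833 0.    ]
```

View pics/w1.png

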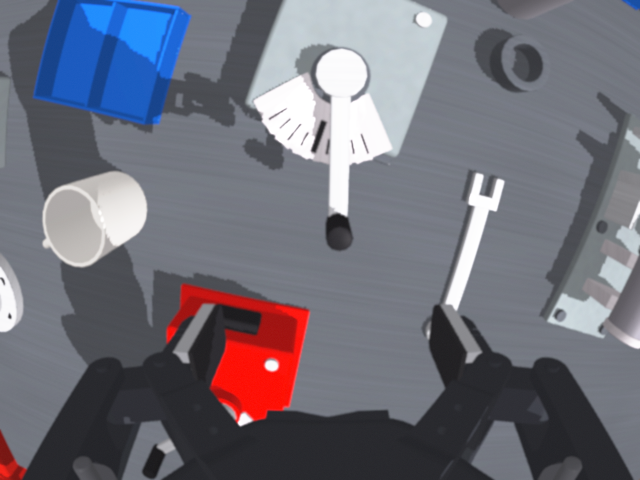

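The wrist view shows the grey lever's handle top at (339,236), its hub at (341,75), and the broad mark at (318,135). The handle is centred between the open fingers. Descending.

Request:
apply_moves(commands=[[0.002,0.01,0.03,0,-1],[0,0,0.035,0,-1],[0,0,0.03,0,-1],[0,0,0.02,0,-0.5],[0,0,0,0,0]], squeeze=30)

```text
clock: 3.23
position: [0.4675, 0.1464, 0.1113]
ee_rot: [0.997, 0.08, 0.006, 0.006]
ft_force: [-0.3, -1.0, -0.8]
grip_width: 0.747
```

Request:
apply_moves(commands=[[-0.002,-0.017,0.005,0,0],[0,0,0,0,0]])

```text
clock: 3.4
position: [0.4631, 0.1606, 0.1061]
ee_rot: [0.997, 0.078, 0.005, 0.007]
ft_force: [-0.6, 0.6, -0.4]
grip_width: 0.498
```

Request:
apply_moves(commands=[[0,-0.002,0,0,0.3],[0,0,0,0,1],[0,0,0,0,1],[0,0,0,0,1]], squeeze=30)

```text
clock: 3.73
position: [0.4636, 0.1618, 0.1081]
ee_rot: [0.997, 0.077, 0.005, 0.006]
ft_force: [2.8, 4.6, -13.9]
grip_width: 0.202
```

Request:
apply_moves(commands=[[0.0005,-0.009,0,4.5,1],[0.0005,-0.009,0,4.5,1],[0,0,0,0,1]])

```text
clock: 3.98
position: [0.4618, 0.1771, 0.1081]
ee_rot: [1.0, -0.007, 0.005, 0.007]
ft_force: [2.7, 5.4, -11.6]
grip_width: 0.201
```

Request:
apply_moves(commands=[[0.0005,-0.011,0,4,1],[0.0005,-0.011,0,4,1],[0,0,0,0,1]])

```text
clock: 4.23
position: [0.4625, 0.1952, 0.1082]
ee_rot: [0.997, -0.078, 0.003, 0.01]
ft_force: [4.7, 4.3, -9.5]
grip_width: 0.204
```

```bash
python3 d.py w2; python3 - <<'E'
from h import *
p=cv2.imread("pics/w2.png")
cv2.imwrite("pics/w2c.png",cv2.resize(p[20:320,220:480],None,fx=2,fy=2,interpolation=cv2.INTER_CUBIC))
E
```

```text
t 4.23 p [0.4625 0.1952 0.1082] e [[0.988, -0.156, 0.004], [-0.156, -0.988, -0.019], [0.007, 0.019, -1.0]] f [ 4.7  4.3 -9.5] g 0.204
```

View pics/w2c.png

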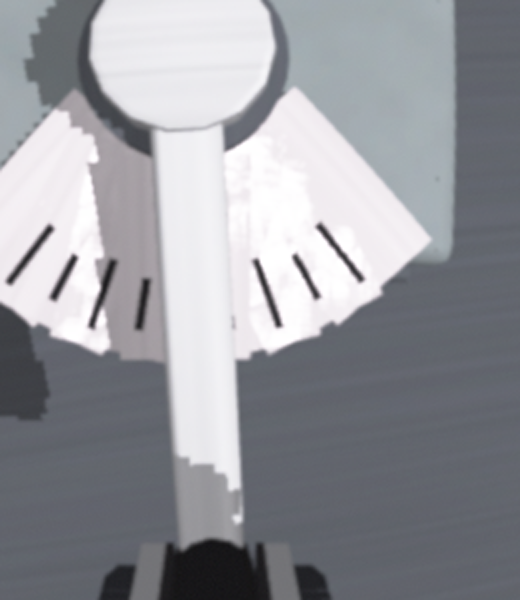

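The crop shows marks 0–30 to the left of the arm and 60–80 to the right, with 40 and 50 hidden beneath it. I'll compute the angle from directions, which don't depend on plane height.

```bash
cat > e.py <<'E'
import sys; sys.argv=["d.py","w2b"]
exec(open("d.py").read())
f=lambda x,y,z:atz(220+x/2,20+y/2,z)[:2]
def yaw(v): return np.degrees(np.arctan2(v[1],v[0]))
for z in(.083,.088,.09):
  ys=[]
  for a,b in(((30,255),(340,252)),((63,278),(306,277)),((103,295),(267,293))):
    ys.append(yaw(f(*a,z)-f(*b,z))-90)
  M=np.array([f(*m,z) for m in((30,255),(63,278),(103,295),(143,303),(267,293),(306,277),(340,252))]);ang=np.radians([0,10,20,30,60,70,80])-np.radians(40)
  print(z,"40-mark dir yaw",np.round(ys,1))
  # fit pivot from mark midpoints unknown radii: mid marks line
l=f(188.5,140,.103)-f(206.5,430,.103);print("lever yaw",yaw(l))
le=f(155,140,.103)-f(174,430,.103);re=f(222,140,.103)-f(239,430,.103);print("edges",yaw(le),yaw(re),"width",np.linalg.norm(f(155,140,.103)-f(222,140,.103)))
hub=f(184,45,.112);print("hub",hub,"vec yaw to tcp",yaw(hub-o["position"][:2]),np.linalg.norm(hub-o["position"][:2]))
g=cv2.cvtColor(p,cv2.COLOR_RGB2GRAY)
E
python3 e.py
```

```text
t 4.28 p [0.4624 0.1946 0.1081] e [[0.988, -0.152, 0.004], [-0.152, -0.988, -0.02], [0.007, 0.019, -1.0]] f [ 0.1  3.5 -4.3] g 0.203
0.083 40-mark dir yaw [-8.7 -9.  -8.5]
0.088 40-mark dir yaw [-8.7 -9.  -8.5]
0.09 40-mark dir yaw [-8.7 -9.  -8.5]
lever yaw -5.515000921673919
edges -5.736968583363224 -5.283723840497324 width 0.013177853929611924
hub [0.56999575 0.18339419] vec yaw to tcp -5.9313570733576 0.10815721409304516
```

Request:
apply_moves(commands=[[0,-0.0065,0,0,1],[0,0,0,0,1]])

```text
clock: 4.5
position: [0.4633, 0.1988, 0.1082]
ee_rot: [0.997, -0.074, 0.002, 0.01]
ft_force: [-0.4, 3.3, -6.7]
grip_width: 0.199
```

Request:
apply_moves(commands=[[0,-0.0025,0,0,1],[0,0,0,0,1]])

```text
clock: 4.67
position: [0.4633, 0.1995, 0.1081]
ee_rot: [0.997, -0.073, 0.001, 0.011]
ft_force: [-2.2, 2.6, -4.9]
grip_width: 0.203
```

```bash
python3 d.py w3; python3 - <<'E'
import cv2
p=cv2.imread("pics/w3.png")
cv2.imwrite("pics/w3c.png",cv2.resize(p[20:320,220:480],None,fx=2,fy=2,interpolation=cv2.INTER_CUBIC))
E
```

```text
t 4.67 p [0.4633 0.1995 0.1081] e [[0.989, -0.146, 0.001], [-0.146, -0.989, -0.023], [0.005, 0.022, -1.0]] f [-2.2  2.6 -4.9] g 0.203
```

View pics/w3c.png

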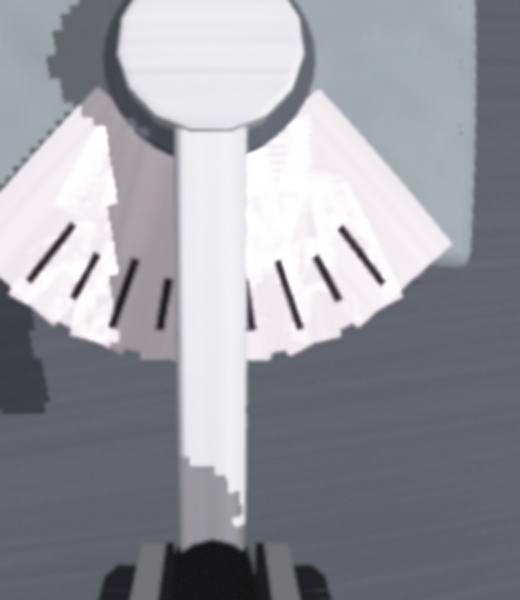

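```bash
cat > e2.py <<'E'
import sys; sys.argv=["d.py","w3b"]
exec(open("d.py").read())
f=lambda x,y,z:atz(220+x/2,20+y/2,z)[:2]
yaw=lambda v: np.degrees(np.arctan2(v[1],v[0]))
print([round(yaw(f(*a,.085)-f(*b,.085))-90,2) for a,b in(((51,253),(362,255)),((86,276),(327,277)),((124,294),(289,294)))])
print("lever",yaw(f(211.5,140,.103)-f(213,430,.103)));hub=f(211,47,.112);print(hub,yaw(hub-o["position"][:2]))
E
python3 e2.py
```

```text
t 4.72 p [0.4633 0.1994 0.1082] e [[0.989, -0.147, 0.001], [-0.147, -0.989, -0.023], [0.005, 0.022, -1.0]] f [-3.7  0.6 -2.3] g 0.205
[np.float64(-9.02), np.float64(-8.91), np.float64(-8.7)]
lever -8.214092222364483
[0.56977617 0.18394215] -8.236438236583135
```

The lever now reads about 40.6°. Releasing.

Request:
apply_moves(commands=[[0,-0.001,0,0,0.6],[0,0,0,0,0],[0,0,0,0,-0.5],[0,0,-0.03,0,-1],[0,0,-0.04,0,-1]])

```text
clock: 5.18
position: [0.4616, 0.1979, 0.1744]
ee_rot: [0.997, -0.073, -0.002, 0.014]
ft_force: [1.1, -0.1, 0.3]
grip_width: 0.757
```

```bash
python3 d.py w4 1
```

```text
t 5.18 p [0.4616 0.1979 0.1744] e [[0.989, -0.146, -0.007], [-0.146, -0.989, -0.028], [-0.003, 0.029, -1.0]] f [ 1.1 -0.1  0.3] g 0.757
lever_grip 0.82 [320. 262.] [0.4631 0.2    0.124 ]
lever_pivot 0.66 [319.  66.] [0.5717 0.1838 0.099 ]
control 0.78 [310. 405.] [0.241  0.2456 0.    ]
control 0.76 [317.  85.] [0.5703 0.1854 0.    ]
```

Request:
apply_moves(commands=[[0,0,-0.038,0,-1],[0.01,0.025,-0.025,0,-1],[0.017,0.037,0,0,-1],[0.017,0.037,0,0,-1],[0.017,0.037,0,0,-1]])

```text
clock: 5.9
position: [0.5003, 0.061, 0.2391]
ee_rot: [0.998, -0.064, -0.005, 0.014]
ft_force: [0.4, 0.8, -0.4]
grip_width: 1.001
```

Request:
apply_moves(commands=[[0.017,0.037,0,0,-1],[0.017,0.037,0,0,-1],[0.017,0.037,0,0,-1],[0.017,0.037,0,0,-1],[0.017,0.037,0,0,-1]])

```text
clock: 6.32
position: [0.5593, -0.1399, 0.2391]
ee_rot: [0.998, -0.063, -0.008, 0.015]
ft_force: [1.8, -0.0, 0.2]
grip_width: 0.997
```

Request:
apply_moves(commands=[[0.012,0.037,0,1,-1],[0.012,0.03,0,0.5,-1],[0.008,0.012,0,0,-1],[0,0,0,0,-1]])

```text
clock: 6.65
position: [0.5781, -0.2384, 0.2337]
ee_rot: [0.996, -0.083, -0.012, 0.016]
ft_force: [-0.8, -0.7, 0.1]
grip_width: 1.001
```

```bash
python3 d.py w5 1
```

```text
t 6.65 p [ 0.5781 -0.2384  0.2337] e [[0.986, -0.164, -0.027], [-0.165, -0.986, -0.03], [-0.022, 0.034, -0.999]] f [-0.8 -0.7  0.1] g 1.001
control 0.65 [ 20. 262.] [0.5689 0.1893 0.    ]
control 0.33 [ 99. 177.] [0.6464 0.0049 0.    ]
jig 0.63 [309. 195.] [ 0.5785 -0.2275  0.    ]
```

View pics/w5.png

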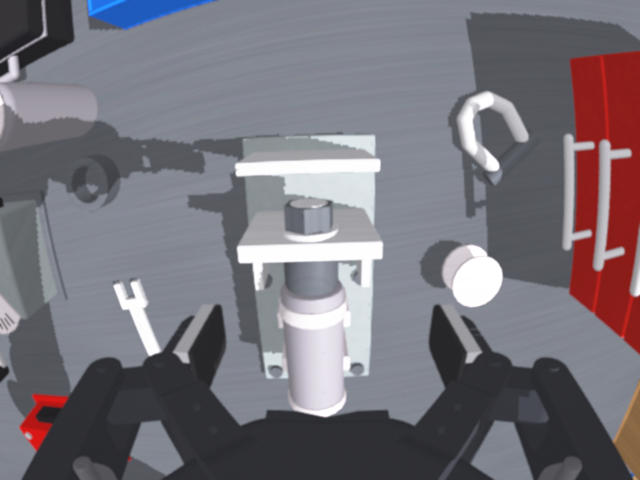

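The head shows in the gap at (309,215). The bracket's top strip is at rows 245–258 and the plate's at rows 160–172. Measuring from these.

```bash
cat > g.py <<'E'
import sys; sys.argv=["d.py","w5b"]
exec(open("d.py").read())
yaw=lambda v: np.degrees(np.arctan2(v[1],v[0]))
g=p.astype(int).min(-1)
def prof(c,a,b): print(c,g[a:b,c].tolist())
print("bracket rows 238.."); [prof(c,238,264) for c in(255,310,365)]
print("plate rows 152.."); [prof(c,150,180) for c in(255,310,365)]
print("bracket cols row"); print(g[250,232:246].tolist(),g[250,374:388].tolist())
print(g[165,230:246].tolist(),g[165,370:386].tolist())
for n,z,l,r in(("brk",.115,(240,251),(381,250)),("plate",.097,(237,168),(379,165))):
  A,B=atz(*l,z),atz(*r,z);print(n,np.round(A,4),np.round(B,4),"yaw",yaw((A-B)[:2])-90,np.linalg.norm(A-B),"mid",(A+B)/2)
E
python3 g.py
```

```text
t 6.95 p [ 0.5789 -0.2322  0.2362] e [[0.987, -0.157, -0.024], [-0.157, -0.987, -0.03], [-0.019, 0.033, -0.999]] f [ 0.1 -0.9 -0.2] g 0.999
bracket rows 238..
255 [165, 168, 166, 166, 169, 190, 228, 249, 253, 253, 254, 254, 254, 254, 254, 254, 254, 254, 254, 254, 254, 255, 246, 189, 117, 88]
310 [252, 250, 230, 194, 208, 239, 252, 254, 254, 254, 254, 254, 254, 254, 254, 254, 254, 254, 254, 254, 255, 247, 192, 133, 120, 119]
365 [165, 164, 177, 219, 246, 253, 254, 254, 254, 254, 254, 254, 254, 254, 254, 254, 254, 254, 254, 254, 236, 179, 147, 143, 145, 145]
plate rows 152..
255 [139, 139, 139, 141, 145, 151, 158, 160, 160, 160, 167, 204, 242, 252, 253, 253, 253, 253, 253, 254, 254, 254, 253, 250, 225, 168, 142, 140, 141, 141]
310 [151, 156, 158, 159, 160, 160, 161, 161, 167, 200, 238, 251, 253, 254, 254, 254, 254, 254, 254, 254, 254, 253, 247, 231, 221, 220, 219, 219, 219, 220]
365 [168, 158, 158, 159, 160, 158, 158, 159, 175, 219, 246, 253, 254, 254, 254, 254, 254, 254, 254, 254, 253, 250, 236, 223, 222, 223, 222, 223, 222, 223]
bracket cols row
[89, 87, 86, 87, 88, 89, 88, 88, 89, 90, 88, 88, 97, 148] [254, 254, 254, 254, 254, 254, 254, 254, 254, 254, 254, 254, 253, 254]
[134, 133, 132, 132, 132, 132, 132, 131, 132, 132, 132, 131, 133, 142, 189, 241] [254, 254, 254, 254, 254, 254, 254, 254, 254, 254, 254, 254, 254, 254, 254, 254]
brk [ 0.5695 -0.1673  0.115 ] [ 0.552  -0.2739  0.115 ] yaw -9.279645952137372 0.10805256769893468 mid [ 0.56076019 -0.22060186  0.115     ]
plate [ 0.6302 -0.175   0.097 ] [ 0.6141 -0.2829  0.097 ] yaw -8.484166836498758 0.10909135040801944 mid [ 0.62219638 -0.22896469  0.097     ]
```

```bash
cat > k.py <<'E'
import sys; sys.argv=["d.py","w6"]
exec(open("d.py").read())
yaw=lambda v: np.degrees(np.arctan2(v[1],v[0]))
g=p.astype(int).min(-1)
out={}
for n,z,r0,r1 in(("brk",.115,238,268),("plate",.097,150,182)):
  m=np.zeros((480,640),np.uint8);m[r0:r1,200:430]=g[r0:r1,200:430]>240
  N,l,s,c=cv2.connectedComponentsWithStats(m);k=1+s[1:,4].argmax();v,u=np.where(l==k)
  q=np.array([atz(a,b,z)[:2]*1000 for a,b in zip(u,v)],np.float32);r=cv2.minAreaRect(q);print(n,s[k],r);out[n]=np.array(r[0])
e=out["plate"]-out["brk"];print("dist",np.linalg.norm(e),"yaw",yaw(e),"head",out["brk"]+21/62*e)
E
python3 k.py
```

```text
t 7.0 p [ 0.5789 -0.2324  0.2363] e [[0.987, -0.157, -0.024], [-0.158, -0.987, -0.03], [-0.018, 0.034, -0.999]] f [-0.6  0.4  1.4] g 1.001
brk [ 246  242  144   26 2449] ((556.5089111328125, -225.68539428710938), (109.393798828125, 20.634750366210938), 80.20955657958984)
plate [ 245  160  142   15 1677] ((620.8645629882812, -234.969970703125), (108.58304595947266, 9.277046203613281), 81.55650329589844)
dist 65.02194464153723 yaw -8.2094065970215 head [ 578.30679321 -228.83017017]
```

Request:
apply_moves(commands=[[0.005,-0.004,0.035,-0.7,-1],[0.003,-0.004,0.035,0,-1],[0,0,0.01,0,-1],[0,0,0,0,-1]])

```text
clock: 7.38
position: [0.5881, -0.2265, 0.1576]
ee_rot: [0.997, -0.071, -0.007, 0.017]
ft_force: [-0.1, -0.9, 0.3]
grip_width: 1.003
```

```bash
python3 k.py
```

```text
t 7.38 p [ 0.5881 -0.2265  0.1576] e [[0.99, -0.142, -0.017], [-0.142, -0.989, -0.033], [-0.012, 0.035, -0.999]] f [-0.1 -0.9  0.3] g 1.003
brk [339 253   1   1   1] ((595.5330200195312, -235.6746063232422), (0.0, 0.0), 0.0)Traceback (most recent call last):
  File "k.py", line 8, in <module>
    N,l,s,c=cv2.connectedComponentsWithStats(m);k=1+s[1:,4].argmax();v,u=np.where(l==k)
                                                    ~~~~~~~~~~~~~~^^
ValueError: attempt to get argmax of an empty sequence
```

View pics/w6.png

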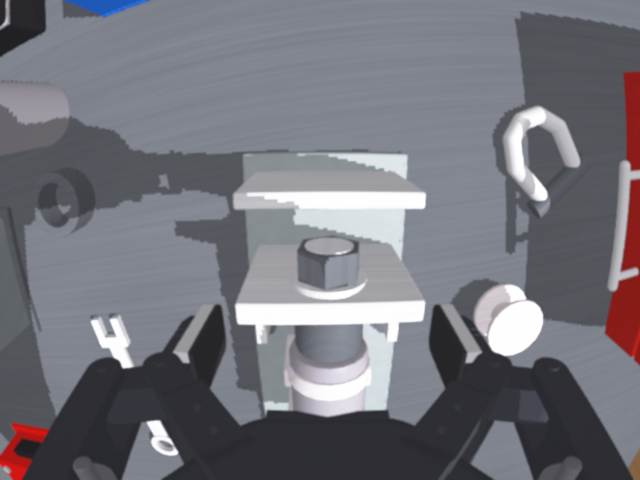

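```bash
sed -i 's/238,268/294,326/;s/150,182/184,212/;s/200:430/225:430/g;s/"w6"/"w7"/;s/>240/>247/' k.py; python3 k.py; python3 - <<'E'
import cv2
g=cv2.imread("pics/w7.png").min(-1)
for c in(255,330,405): print(c,g[294:326,c].tolist(),g[184:212,c].tolist())
E
```

```text
t 7.43 p [ 0.5883 -0.2264  0.1584] e [[0.99, -0.142, -0.016], [-0.142, -0.989, -0.033], [-0.012, 0.035, -0.999]] f [ 0.6  0.4 -1.1] g 1.002
brk [ 237  302  187   24 3502] ((557.7134399414062, -225.98956298828125), (108.7718276977539, 15.602694511413574), 81.73831176757812)
plate [ 264  193  161   16 2086] ((619.3148193359375, -243.71482849121094), (91.77240753173828, 8.83618450164795), 81.6050033569336)
dist 64.10081887509962 yaw -16.052716320222682 head [ 578.57842328 -231.99328195]
255 [163, 163, 163, 164, 162, 163, 160, 162, 179, 218, 241, 250, 252, 253, 253, 253, 253, 253, 253, 253, 254, 254, 254, 253, 254, 254, 254, 254, 254, 248, 215, 167] [158, 158, 156, 157, 156, 158, 158, 168, 203, 235, 246, 240, 217, 191, 189, 190, 190, 192, 193, 195, 194, 194, 193, 189, 174, 153, 140, 137]
330 [253, 253, 253, 253, 242, 199, 164, 164, 191, 229, 248, 252, 253, 253, 253, 253, 254, 254, 254, 254, 254, 254, 254, 254, 254, 254, 254, 254, 254, 239, 178, 135] [156, 156, 157, 159, 159, 159, 167, 199, 236, 251, 253, 253, 254, 254, 254, 254, 254, 254, 254, 254, 254, 254, 253, 251, 241, 224, 215, 214]
405 [162, 161, 161, 160, 159, 164, 191, 231, 249, 253, 254, 253, 253, 253, 254, 254, 254, 254, 253, 253, 253, 253, 254, 254, 254, 254, 250, 216, 153, 130, 129, 129] [156, 156, 155, 156, 156, 155, 158, 178, 222, 245, 252, 253, 254, 254, 254, 254, 254, 254, 254, 254, 254, 254, 254, 250, 229, 180, 153, 151]
```

Request:
apply_moves(commands=[[-0.001,0,0.025,0,-1],[-0.001,0,0.025,0,-1],[0,0,0,0,-1]])

```text
clock: 7.73
position: [0.5899, -0.2297, 0.1166]
ee_rot: [0.997, -0.072, -0.001, 0.019]
ft_force: [-0.4, -0.2, -0.5]
grip_width: 1.003
```

Request:
apply_moves(commands=[[-0.005,0,0.02,0,-1],[-0.002,0,0.02,0,-1],[0,0,0,0,-1]])

```text
clock: 7.98
position: [0.5863, -0.2318, 0.0836]
ee_rot: [0.997, -0.072, 0.003, 0.021]
ft_force: [-0.4, 0.0, -0.1]
grip_width: 1.0
```

Request:
apply_moves(commands=[[-0.003,-0.002,0.02,0,-0.6],[0,0,0.003,0,-0.2],[0,0,0,0,-0.2]], squeeze=60)

```text
clock: 8.23
position: [0.5876, -0.232, 0.0684]
ee_rot: [0.997, -0.073, 0.007, 0.022]
ft_force: [-0.3, -0.6, 0.1]
grip_width: 0.613
```

Request:
apply_moves(commands=[[-0.005,-0.003,0.007,0,-0.2],[-0.001,0,0,0,-0.1],[0,0,0,0,-0.1]])

```text
clock: 8.48
position: [0.5845, -0.229, 0.0662]
ee_rot: [0.997, -0.073, 0.01, 0.023]
ft_force: [0.4, 0.1, -0.1]
grip_width: 0.553
```

Request:
apply_moves(commands=[[-0.001,0,0.005,0,-0.1],[0,0,0,0,0.1],[0,0,0,0,0.3],[0,0,0,0,1],[0,0,0,0,1]], squeeze=60)

```text
clock: 8.9
position: [0.5839, -0.2304, 0.0629]
ee_rot: [0.997, -0.074, 0.011, 0.024]
ft_force: [-0.0, -0.8, -0.2]
grip_width: 0.418
```

Request:
apply_moves(commands=[[0,0,0,0,1],[0,0,0,0,1],[0,0,0,0,1],[0,0,0,0,1],[0,0,0,0,1]], squeeze=100)

```text
clock: 9.32
position: [0.5839, -0.2303, 0.063]
ee_rot: [0.997, -0.074, 0.011, 0.024]
ft_force: [-0.6, -1.4, 1.5]
grip_width: 0.407
```

Request:
apply_moves(commands=[[0,0,0,0,1],[0,0,0,0,1],[0,0,0,0,1],[0,0,0,0,1],[0,0,0,0,1]])

```text
clock: 9.73
position: [0.5839, -0.2304, 0.063]
ee_rot: [0.997, -0.074, 0.011, 0.024]
ft_force: [-2.0, -1.3, 1.1]
grip_width: 0.411
```

Request:
apply_moves(commands=[[0,0,0,0,1],[0,0,0,0,1],[0,0,0,0,1],[0,0,0,0,1],[0,0,0,0,1]])

```text
clock: 10.15
position: [0.584, -0.2303, 0.0631]
ee_rot: [0.997, -0.074, 0.011, 0.024]
ft_force: [-1.5, -0.7, 0.9]
grip_width: 0.41
```

Request:
apply_moves(commands=[[0,0,0,0,1],[0,0,0,0,1],[0,0,0,0,1],[0,0,0,0,1],[0,0,0,0,1]])

```text
clock: 10.57
position: [0.5839, -0.2303, 0.0631]
ee_rot: [0.997, -0.074, 0.011, 0.024]
ft_force: [-1.1, -1.2, 1.2]
grip_width: 0.41
```

Request:
apply_moves(commands=[[0,0,0,0,1],[0,0,0,0,1],[0,0,0,0,1],[0,0,0,0,1],[0,0,0,0,1]])

```text
clock: 10.98
position: [0.584, -0.2303, 0.0631]
ee_rot: [0.997, -0.074, 0.011, 0.024]
ft_force: [-0.8, -0.8, 0.9]
grip_width: 0.406
```

```bash
python3 d.py w8; python3 - <<'E'
from h import *
print(np.round(manip.get_obs()["torque"],2))
p,d=camera("scene");top,_=camera("top");wr=cv2.imread("pics/w8.png")
a=cv2.resize(p[190:350,180:440],(480,296),interpolation=cv2.INTER_CUBIC)[:,:,::-1]
b=cv2.resize(top[140:300,200:460],(480,296),interpolation=cv2.INTER_CUBIC)[:,:,::-1]
cv2.imwrite("pics/end.png",np.vstack([np.hstack([a[:,:400],b[:,:400]]),cv2.resize(wr[200:420,120:520],(800,300))[:300]]))
for t in("lever_grip","lever_pivot"):
  for r in nets.place_of("top",t)[:2]: print(t,r)
E
```

```text
t 10.98 p [ 0.584  -0.2303  0.0631] e [[0.989, -0.147, 0.018], [-0.146, -0.988, -0.049], [0.025, 0.046, -0.999]] f [-0.8 -0.8  0.9] g 0.406
[0.17 0.19 0.02]
lever_grip {'xy': [165.9, 382.4], 'conf': 0.76}
lever_grip {'xy': [230.9, 236.5], 'conf': 0.56}
lever_pivot {'xy': [206.8, 341.2], 'conf': 0.93}
lever_pivot {'xy': [242.7, 192.2], 'conf': 0.75}
```

View pics/end.png

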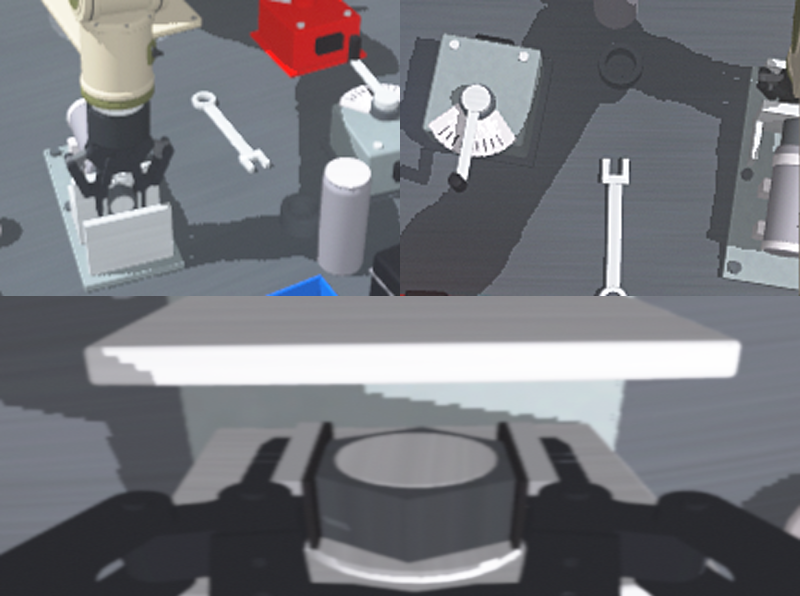

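The head sits flat between the pads in the wrist view. The lever covers the broad mark, and the bystanders in view haven't moved. Handing in.

```bash
python3 -c "
from h import *
st();print(workorder.hand_in())"
```

```text
t 11.23 p [ 0.584  -0.2303  0.0631] e [[0.989, -0.147, 0.018], [-0.146, -0.988, -0.049], [0.025, 0.046, -0.999]] f [-0.7 -0.6  2.1] g 0.409
the job is handed in; nothing more can be done
None
```

I turned the grey box's speed lever back to 40 degrees and let it go. Then I reached into the gap behind the bracket, gripped the bolt head on two flats at 100 N, and handed in at 11.2 s still holding it.

- **Lever:** it measured about 40.6 degrees against the quadrant marks while I still held the handle. After release, a wrist-camera estimate agreed to within half a degree, and the last top view shows the lever over the broad mark.
- **Head:** the last wrist picture shows both flats parallel against the pads. The opening stayed at 0.41 (about 35 mm; the lever handle also read about 1 mm small) and the tool did not move for about 2 s. I took the head to be still from these; I did not measure its angle directly.
- **Forces:** the wrist force readings were at most 15 N.
- **Loose things:** the spanner, spray can and collar were undisturbed in the last pictures. The shackle, tray, mug and spool were not in those crops, but I moved nothing near them.
- **Small disagreements:** the top and wrist cameras differed by 2 to 4 mm on the head's position, so I aimed between them. The tool ended tilted about 3 degrees.

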